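Lay the taller box down in the display tray

TASK

Two card boxes stand on end in the two lanes of the wooden display tray. Without picking anything up, push over the taller box so that it falls backward into its lane and lies flat with its printed front face up, then push it along the lane until its far end rests against the tray's back stop. Leave the smaller box standing where it is, and do not disturb the other things on the counter.

Things in the scene. Friction and masses are not known exactly. Their poses are not given: they have to be found in the camera images.
- tray: Wooden display tray, fixed, 208 x 200 mm; two lanes 84 mm wide, middles at y = +50 and -50 mm, floor 4 mm thick; side rails 8 mm and divider 16 mm wide, 14 mm high above the counter. Origin on the counter surface, midway along the lanes: x along the lanes from the open front (x = -100 mm, no lip) to the back stop's inner face (x = +100 mm), y to the left across the lanes, z up.
- tray_stop (a point): Middle of the foot of the back stop's inner face, at floor level (tray x = 100, y = 0, z = 4 mm). The back stop is a wooden wall across both lanes, 8 mm thick, 34 mm high above the counter. A box lying home against it has its far end at this x.
- pastel_box: Taller box: card, 120 x 66 x 24 mm, 0.06 to 0.13 kg, loose. Origin: centre of its back (underside) face; x along its 120 mm, y its 66 mm, z from back to printed front face (24 mm). Starts on its 66 x 24 end on the tray floor in either lane, x up, top 124 mm above the counter, front facing the tray's open front within 0.06 rad. Home, lying, its origin is at tray x = 40 mm.
- box_edge (a point): Middle of the taller box's lower back edge as it stands (box x = -60, y = 0, z = 0 mm), the edge it tips over; 42 to 54 mm from the tray's open front at the start. The box goes over by itself once its top has been pushed about 25 mm toward the back stop. Once it lies, this is the bottom of its near end.
- charcoal_box: The smaller box: a card box 105 x 52 x 18 mm, loose, origin and axes as for the taller box. It stands on end (own x up, top 109 mm above the counter) in the other lane, and must stay standing there.
- ink_bottle: Bystander: plastic ink bottle with screw cap, 35 mm across, 80 mm high, standing close to the left side of the tray, near its front. Origin: centre of its foot.
- glue_stick: Bystander: glue stick standing on end, 26 mm across, 92 mm high, close to the right side of the tray, toward its back. Origin: centre of its foot.
- eraser: Bystander: eraser 58 x 24 x 14 mm lying close to the right side of the tray. Origin: centre of its underside.
- calculator: Bystander: desk calculator, 82 x 130 x 19 mm, lying flat to the right of the pencil sharpener. Origin: centre of its underside.
Mind the look-alikes: they are no part of the job. What is shaped like the pastel_box but orange is not meant.

How it is judged:
On the way:
1. the taller box lies flat in the tray, printed front up (angle between pastel_box's own z axis and vertical below 0.08 rad and z of pastel_box in the frame of tray below 0.01 m), for 0.2 s.
At the end, for the whole second after the job is handed in: The taller box lies flat (within 0.06 rad) on the tray floor, printed front up, in a lane and along it (within 0.1 rad and 14 mm of the lane's middle), its far end within 4 mm of the back stop, at rest; the smaller box stands upright within 20 mm of where it stood (angle between pastel_box's own z axis and vertical below 0.06 rad and x of pastel_box in the frame of tray between 0.036 and 0.043 m and z of pastel_box in the frame of tray below 0.008 m and angle between the x axis of pastel_box and the x axis of tray, either way round below 0.1 rad and (y of pastel_box in the frame of tray between 0.036 and 0.064 m or y of pastel_box in the frame of tray between -0.064 and -0.036 m) and linear speed of pastel_box below 0.01 m/s and angle between charcoal_box's own x axis and vertical below 0.1 rad and distance of charcoal_box from where it was at the start of the episode below 0.02 m); the robot touches nothing.
It fails at once if the taller box is lifted off the tray (z of pastel_box in the frame of tray above 0.085 m or (angle between pastel_box's own x axis and vertical below 0.1 rad and z of pastel_box in the frame of tray above 0.078 m) or (angle between pastel_box's own z axis and vertical below 0.15 rad and z of pastel_box in the frame of tray above 0.022 m)).
It fails at once if the smaller box is tipped, lifted or shifted by more than 20 mm (distance of charcoal_box from where it was at the start of the episode above 0.02 m or angle between charcoal_box's own x axis and vertical above 0.3 rad).
It fails at once if a bystander is shifted by more than 20 mm or knocked over (distance of any of ink_bottle, glue_stick, eraser, calculator from where it was at the start of the episode above 0.02 m or angle between any of ink_bottle, glue_stick, eraser, calculator's own z axis and vertical above 0.3 rad).
It also fails if it takes over 35 s, if anything falls off the work surface, if the arm or the gripper's body presses on something with over 40 N, if the wrist force passes 120 N, or if a joint passes its speed limit or range.

ROBOT

A 6-joint arm with a two-finger parallel gripper is mounted at the origin on a cart in front of the work surface, level with it; the furniture and walls round the work are solid. World frame = base frame: x ahead of the robot, y to its left, z up, the work surface at z = 0. Lengths are in m, angles in rad, forces in N, time in s.
With the tool pointing down it reaches from about 0.3 to 0.875 m from the base axis. Payload 6.4 kg.
Tool frame: the origin (TCP) lies on the centre line of the jaws, within the pads' length; the fingertips stand 19 mm ahead of it and the grasp point (between the pads) is the TCP; z points along the fingers, y is the line along which they close (so a half turn about z gives the same grasp; the last joint's range is limited). The gripper opens to 88 mm and grips with 3 to 60 N. Pads are 18 mm wide; open, the fingers measure 123 mm over their backs; the gripper's body (75 mm by 187 mm) begins 45 mm behind the grasp point.
Start: joints at [-1.38, 0.181, 1.607, -0, 1.354, -0.206], TCP at [0.222, -0.53, 0.258] pointing down, gripper open.
Joint ranges: [-2.99, 2.99], [-0.89, 2.07], [0.3, 2.58], [-1.14, 4.28], [0, 2.63], [-3.12, 3.12]. Speed limits (rad/s): [2.57, 2.57, 3.01, 3.14, 3.14, 3.14].

INTERFACE

Orientations are given as a rotation vector (axis times angle).
In Python, from station import state, camera, camera_model, hand_in gives the robot as it stands.
- The arm moves only by the tool jog_arm, never from a script. Its arguments are lists of equal length, an entry for each row: "turn": the turn, a rotation vector about the tool's x, y, z in rad, a list of three; "linear": the shift along the tool's x, y, z in m, a list of three; "jaw": the opening, from -1 (shut) to 1 (fully open), so that 0 is half open. In form: {"turn": [[ax, ay, az], ...], "linear": [[x, y, z], ...], "jaw": [jaw, ...]}. A call has 1 to 12 rows; each row shifts and turns the commanded pose from where the row before left it, along the tool's axes as they then stand; what a row does not reach is not made up. A row lasts 1/10 s, in which the tool goes at most 50 mm and 8.59 degrees, less where a joint would pass 70% of its speed; a pose out of reach is approached as far as the arm can. A call is refused whole if a number of a shift passes 0.05 or a number of a turn 0.15, either way. A call with a gripper value outside its range is refused whole. The fingers move at their own pace and stop on an object; the grip force is fixed at half the most. Time passes only in rows, so rows that do not move let the fingers close. It gives the time, the measured TCP pose, the force, the opening and the grip force at its end, in the units of the state.
- state(): the state, without advancing time (a new reading comes with each control period).
- camera(name): name is "scene" or "top"; returns the picture (400x640x3 uint8, blue, green, red); there is no depth.
- camera_model(name): a dict with "fovy" (degrees; the focal length in pixels is half the picture's height over the tangent of half this angle, whatever the lens; pixels are square), "cx", "cy" (the principal point, pixels), "R" (3x3) and "t" (3): a world point X has camera coordinates R X + t. Camera axes: x right, y down, z forward; pixel columns grow to the right and rows downward; lengths in m; the calibration is good to about 2 mm. A picture is of the moment at which its call begins. camera_model takes no time and is no camera call.
- hand_in(): hands the job in; it is judged then, once.
The state is a dict: "t": time; "q": joint angles; "joint_vel": joint speeds; "joint_torque": joint torques, N m; "ee_pos": TCP position; "tcp_rot": TCP orientation; "force": force on the tool from outside, world axes, zero at the start; "ft_torque": the same for the moment, N m; "opening": finger opening in m; "finger_force": force on a finger pad.
Only numpy, scipy, OpenCV 4.12 (cv2) and the standard library are available. Lean on these libraries where they do the work, as an engineer would, in place of code of your own. Each camera call takes 0.05 s, during which the arm holds its last target. There are 200 camera calls.

## Working session

There is one attempt and no reset: what is moved stays moved. The work goes in short steps, Python scripts to look and compute and a tool call to move; the robot and the scene stay as the last step left them, time stands still between calls to the robot, and variables do not carry over. Pictures are saved under pics/ and viewed, at most 10 in all, crops included, and the job is handed in when it is done.

Besides the shell and the picture viewer there is one more tool, called after "Call:" as name(argument=value, ...) on one line, values as JSON. jog_arm: Moves the arm, as the interface text tells. Its arguments: {"type":"object","properties":{"turn":{"type":"array","items":{"type":"array","items":{"type":"number"}}},"linear":{"type":"array","items":{"type":"array","items":{"type":"number"}}},"jaw":{"type":"array","items":{"type":"number"}}},"required":["turn","linear","jaw"]}

```bash
mkdir -p pics; python3 - <<'E'
from station import *
import cv2
for n in("scene","top"):
    cv2.imwrite(f"pics/{n}0.png",camera(n)); m=camera_model(n); print(n,m)
s=state();print(s["t"],s["ee_pos"],s["tcp_rot"],s["opening"])
E
```

```text
scene {'fovy': 43.76026068238362, 'cx': 329.03271938552683, 'cy': 202.94097096708254, 'R': array([[-0.46276477, -0.88637687,  0.01359437],
       [-0.52571666,  0.26205714, -0.80928861],
       [ 0.7137722 , -0.38165704, -0.5872539 ]]), 't': array([0.44798568, 0.2954178 , 1.24643286])}
top {'fovy': 55.40194594602698, 'cx': 316.1103396524578, 'cy': 202.5000832660617, 'R': array([[-0.02512851, -0.99928675, -0.02818779],
       [-0.98653517,  0.02934636, -0.16089481],
       [ 0.16160727,  0.0237652 , -0.98656896]]), 't': array([0.24619767, 0.59218538, 0.8712821 ])}
0.1 [ 0.22215102 -0.52988623  0.25693678] [-3.07849383e+00 -6.18890818e-01 -2.45017171e-05] 0.08819841916271981
```

View pics/scene0.png

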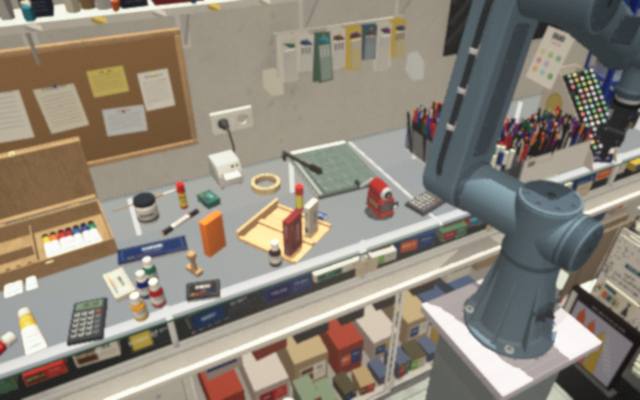

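View pics/top0.png

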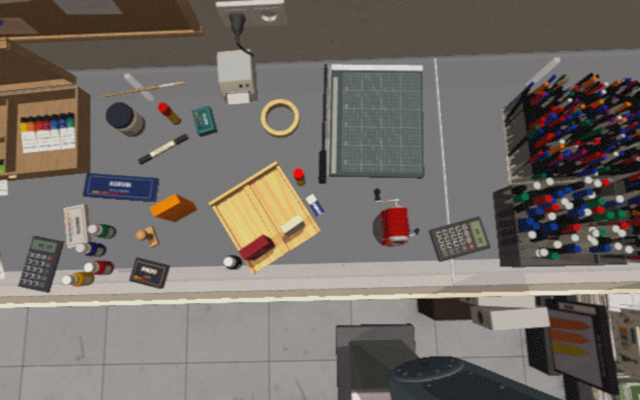

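```bash
python3 - <<'E'
import cv2,numpy as np
a=cv2.imread("pics/scene0.png")[175:270,225:345];b=cv2.imread("pics/top0.png")[155:280,200:335]
f=lambda i,s:cv2.resize(i,None,fx=s,fy=s,interpolation=cv2.INTER_CUBIC)
a=f(a,3.2);b=f(b,3);h=max(a.shape[0],b.shape[0])
p=lambda i:cv2.copyMakeBorder(i,0,h-i.shape[0],0,0,cv2.BORDER_CONSTANT)
cv2.imwrite("pics/crop.png",np.hstack([p(a),p(b)]))
E
```

```text
(no output)
```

View pics/crop.png

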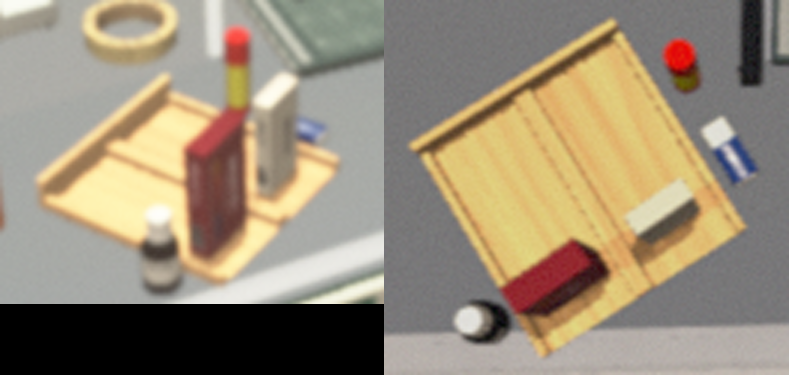

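```bash
cat > h.py <<'E'
from station import *
import cv2,numpy as np
def ray(n,u,v,z):
    m=camera_model(n);f=200/np.tan(np.radians(m["fovy"]/2));R=m["R"];c=-R.T@m["t"]
    d=R.T@np.array([(u-m["cx"])/f,(v-m["cy"])/f,1]);return c+d*(z-c[2])/d[2]
def proj(n,X):
    m=camera_model(n);f=200/np.tan(np.radians(m["fovy"]/2));p=m["R"]@X+m["t"];return p[:2]/p[2]*f+[m["cx"],m["cy"]]
E
python3 - <<'E'
from h import *
np.set_printoptions(precision=4,suppress=True)
P=lambda x,y,z:ray("top",(x-384)/3+200-.33,y/3+155-.33,z)[:2]
BL,BR,FR,FL=P(411,147,.034),P(615,20,.034),P(745,227,.014),P(543,355,.014)
print("corners",BL,BR,FR,FL,[np.linalg.norm(a-b) for a,b in((BL,BR),(FL,FR),(FL,BL),(FR,BR))])
img=cv2.imread("pics/top0.png");hsv=cv2.cvtColor(img,cv2.COLOR_BGR2HSV)
H,S,V=[hsv[...,i].astype(int) for i in range(3)]
roi=np.zeros(H.shape,bool);roi[220:275,230:320]=1
for nm,mk,z in(("red",((H>165)|(H<6))&(S>120)&(V>85)&roi,.124),("cream",(S<75)&(V>150)&roi,.109)):
    mk=cv2.morphologyEx(mk.astype(np.uint8)*255,cv2.MORPH_OPEN,np.ones((3,3)))
    c=max(cv2.findContours(mk,0,2)[0],key=cv2.contourArea);r=cv2.minAreaRect(c);b=cv2.boxPoints(r)
    Q=np.array([ray("top",*p,z)[:2] for p in b]);print(nm,b.round(1).tolist(),Q,"mid",Q.mean(0),[np.linalg.norm(Q[i]-Q[i-1]) for i in range(4)])
v=(BL-FL)/np.linalg.norm(BL-FL)+(BR-FR)/np.linalg.norm(BR-FR);w=(BL-BR)/np.linalg.norm(BL-BR)+(FL-FR)/np.linalg.norm(FL-FR)
print("yaw",np.arctan2(v[1],v[0]),np.arctan2(-w[0],w[1]))
E
```

```text
corners [0.6066 0.4976] [0.7096 0.3271] [0.5343 0.2228] [0.4339 0.3912] [np.float64(0.1992766726548427), np.float64(0.19606349968189518), np.float64(0.2028681003037625), np.float64(0.2039563791545763)]
red [[238.39999389648438, 251.10000610351562], [263.5, 234.3000030517578], [269.20001220703125, 242.8000030517578], [244.10000610351562, 259.6000061035156]] [[0.4838 0.4015]
 [0.5191 0.346 ]
 [0.5    0.3335]
 [0.465  0.3889]] mid [0.492  0.3675] [np.float64(0.022735965148251863), np.float64(0.0658401197282484), np.float64(0.022849569614430607), np.float64(0.0655780899325494)]
cream [[256.0, 264.0], [319.0, 264.0], [319.0, 274.0], [256.0, 274.0]] [[0.4549 0.3654]
 [0.4514 0.2256]
 [0.4297 0.2261]
 [0.4331 0.3654]] mid [0.4423 0.2956] [np.float64(0.021839390394389625), np.float64(0.1399338690794091), np.float64(0.021732192188560526), np.float64(0.13935016951561108)]
yaw 0.5442497754822774 0.5407110761984489
```

The red box at top-view (254,247) measures 66 x 23 mm at its top, so it is the taller one (left lane). The cream box at about (293,228) is the smaller one, and the orange box at (173,207) is the look-alike off the tray. Next I move to in front of the red box.

Call:
jog_arm(turn=[[0,0,0],[0,0,0],[0,0,0],[0,0,0],[0,0,0],[0,0,0],[0,0,0],[0,0,0],[0,0,0],[0,0,0],[0,0,0],[0,0,0]], linear=[[0.023,-0.03,0],[0.023,-0.03,0],[0.023,-0.03,0],[0.023,-0.03,0],[0.023,-0.03,0],[0.023,-0.03,0],[0.023,-0.03,0],[0.023,-0.03,0],[0.023,-0.03,0],[0.023,-0.03,0],[0.023,-0.03,0],[0.023,-0.03,0]], jaw=[-1,-1,-1,-1,-1,-1,-1,-1,-1,-1,-1,-1])

```text
t: 1.3
ee_pos: [0.3376, -0.0901, 0.2576]
tcp_rot: [3.08, 0.618, 0.0]
force: [0.2, -0.5, -1.9]
opening: 0.0002
finger_force: 0.0
```

Call:
jog_arm(turn=[[0,0,0],[0,0,0],[0,0,0],[0,0,0],[0,0,0],[0,0,0],[0,0,0],[0,0,0],[0,0,0],[0,0,0],[0,0,0]], linear=[[0.023,-0.03,0],[0.023,-0.03,0],[0.023,-0.03,0],[0.023,-0.03,0],[0.023,-0.03,0],[0.023,-0.03,0],[0.023,-0.03,0],[0.023,-0.03,0],[0.023,-0.03,0],[0.023,-0.03,0],[0.023,-0.03,0]], jaw=[-1,-1,-1,-1,-1,-1,-1,-1,-1,-1,-1])

```text
t: 2.4
ee_pos: [0.4433, 0.3121, 0.2572]
tcp_rot: [3.08, 0.62, -0.001]
force: [-0.3, -0.5, 0.3]
opening: 0.0004
finger_force: 0.0
```

Call:
jog_arm(turn=[[0,0,-0.143],[0,0,-0.143],[0,0,-0.143],[0,0,-0.143],[0,0,-0.143],[0,0,-0.143],[0,0,-0.143],[0,0,-0.143],[0,0,-0.143],[0,0,-0.143],[0,0,-0.143],[0,0,-0.143]], linear=[[0,0,0],[0,0,0],[0,0,0],[0,0,0],[0,0,0],[0,0,0],[0,0,0],[0,0,0],[0,0,0],[0,0,0],[0,0,0],[0,0,0]], jaw=[-1,-1,-1,-1,-1,-1,-1,-1,-1,-1,-1,-1])

```text
t: 3.6
ee_pos: [0.4432, 0.3104, 0.2572]
tcp_rot: [-1.537, -2.739, 0.001]
force: [-0.4, 0.1, 0.4]
opening: 0.0006
finger_force: 0.0
```

```bash
cat >> h.py <<'E'
O=np.array([.5677,.3576]);Y=.542;M=np.array([[np.cos(Y),np.sin(Y)],[-np.sin(Y),np.cos(Y)]])
def tray(p): return M@(np.asarray(p)[:2]-O)
def st():
    from scipy.spatial.transform import Rotation as Ro
    s=state();R=Ro.from_rotvec(s["tcp_rot"]).as_matrix()
    print("t",s["t"],"tcp",np.round(s["ee_pos"],4),"tray",tray(s["ee_pos"]).round(4),"yawerr y",np.arctan2(R[1,1],R[0,1])-Y,"z",R[:,2].round(3),"q",np.round(s["q"],2),"F",np.round(s["force"],1),s["opening"])
E
python3 - <<'E'
from h import *
st()
cv2.imwrite("pics/top1.png",cv2.resize(camera("top")[130:300,170:370],None,fx=3,fy=3))
E
```

```text
t 3.6 tcp [0.4432 0.3104 0.2572] tray [-0.131   0.0238] yawerr y 0.005906097432194279 z [-0.001 -0.    -1.   ] q [ 0.39  0.11  1.69  0.    1.34 -0.16] F [-0.4  0.1  0.4] 0.0006463907546895907
```

View pics/top1.png

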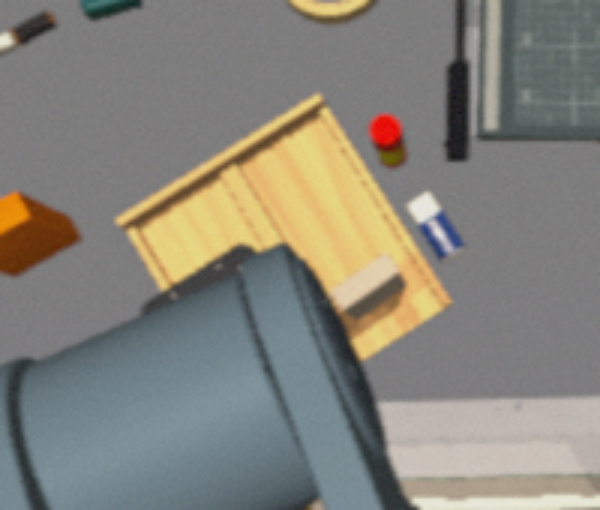

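The gripper is in front of the red box, with its narrow side across the lane and the cream box clear to the right. Now I go down and push at the top.

Call:
jog_arm(turn=[[0,0,0],[0,0,0],[0,0,0],[0,0,0],[0,0,0],[0,0,0],[0,0,0],[0,0,0]], linear=[[0.012,0,0.02],[0.012,0,0.02],[0,0,0.02],[0,0,0.02],[0,0,0.02],[0,0,0.02],[0,0,0.017],[0,0,0]], jaw=[-1,-1,-1,-1,-1,-1,-1,-1])

```text
t: 4.45
ee_pos: [0.4291, 0.3301, 0.118]
tcp_rot: [-1.547, -2.73, 0.007]
force: [-1.1, 0.4, -1.0]
opening: 0.0004
finger_force: 0.0
```

Call:
jog_arm(turn=[[0,0,0],[0,0,0],[0,0,0],[0,0,0],[0,0,0],[0,0,0],[0,0,0],[0,0,0],[0,0,0],[0,0,0],[0,0,0]], linear=[[0,0.015,0],[0,0.015,0],[0,0.005,0],[0,0.005,0],[0,0.005,0],[0,0.005,0],[0,0.005,0],[0,0.005,0],[0,0.005,0],[0,0.005,0],[0,0,0]], jaw=[-1,-1,-1,-1,-1,-1,-1,-1,-1,-1,-1])

```text
t: 5.55
ee_pos: [0.4917, 0.3674, 0.1208]
tcp_rot: [1.546, 2.735, 0.001]
force: [-1.2, 0.2, 0.3]
opening: 0.0003
finger_force: 0.0
```

```bash
python3 - <<'E'
from h import *
st()
cv2.imwrite("pics/s2.png",cv2.resize(camera("scene")[150:290,190:390],None,fx=3,fy=3))
E
```

```text
t 5.55 tcp [0.4917 0.3674 0.1208] tray [-0.06    0.0476] yawerr y -0.00010734693970826381 z [ 0.  0. -1.] q [ 0.45  0.41  1.61  0.    1.12 -0.09] F [-1.2  0.2  0.3] 0.00028149091850162395
```

View pics/s2.png

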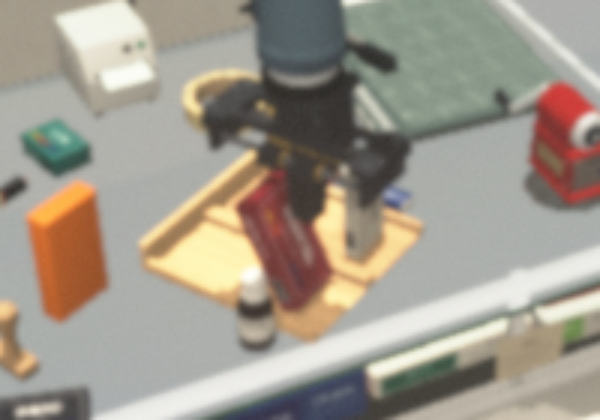

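The box is leaning back in mid-fall and the cream box still stands. I let it fall.

Call:
jog_arm(turn=[[0,0,0],[0,0,0],[0,0,0],[0,0,0],[0,0,0],[0,0,0],[0,0,0],[0,0,0]], linear=[[0,0.003,0],[0,0.003,0],[0,0,0],[0,0,0],[0,0,0],[0,0,0],[0,0,0],[0,0,0]], jaw=[-1,-1,-1,-1,-1,-1,-1,-1])

```text
t: 6.4
ee_pos: [0.4961, 0.3702, 0.1207]
tcp_rot: [-1.546, -2.735, 0.0]
force: [0.5, 1.1, 0.4]
opening: 0.0005
finger_force: 0.0
```

Call:
jog_arm(turn=[[0,0,0],[0,0,0],[0,0,0],[0,0,0],[0,0,0]], linear=[[0,-0.02,0],[0,-0.02,0],[0,-0.02,0],[0,-0.01,0],[0,0,0]], jaw=[-1,-1,-1,-1,-1])

```text
t: 6.9
ee_pos: [0.4355, 0.3338, 0.1208]
tcp_rot: [-1.545, -2.735, 0.001]
force: [0.2, -0.3, 0.3]
opening: 0.0005
finger_force: 0.0
```

```bash
python3 - <<'E'
from h import *
st()
a=cv2.resize(camera("scene")[170:280,215:345],None,fx=3,fy=3);b=cv2.resize(camera("top")[155:275,200:330],None,fx=3,fy=3)
cv2.imwrite("pics/s3.png",np.hstack([a[:330],b[:330]]))
E
```

```text
t 6.9 tcp [0.4355 0.3338 0.1208] tray [-0.1256  0.0479] yawerr y 6.424409046712487e-05 z [-0. -0. -1.] q [ 0.44  0.29  1.78  0.    1.07 -0.1 ] F [ 0.2 -0.3  0.3] 0.0005175829413052657
```

View pics/s3.png

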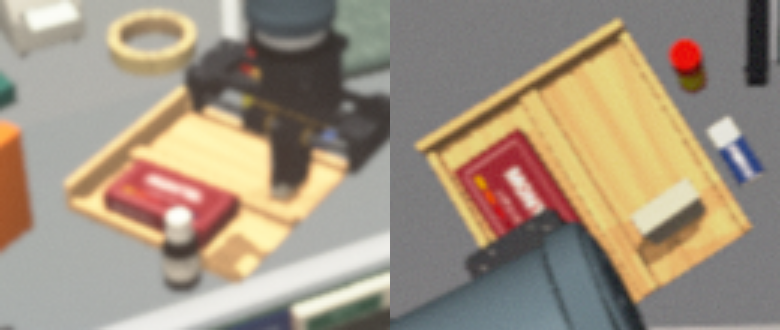

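The box lies flat with its printed face up. Its far end shows at crop corners (457,180) and (520,130), leaving a gap to the stop.

```bash
python3 - <<'E'
from h import *
for x,y,z in((457,180,.028),(520,130,.028),(575,222,.028),(416,146,.034),(620,20,.034)): print(tray(ray("top",(x-390)/3+200-.33,y/3+155-.33,z)).round(4))
E
```

```text
[0.0652 0.0867]
[0.0729 0.0209]
[-0.0178  0.0219]
[0.1067 0.1002]
[ 0.1063 -0.0987]
```

Call:
jog_arm(turn=[[0,0,0],[0,0,0],[0,0,0],[0,0,0],[0,0,0],[0,0,0],[0,0,0]], linear=[[0.003,0,0.018],[0,0,0.018],[0,0,0.018],[0,0,0.018],[0,0,0.01],[0,0,0.008],[0,0,0]], jaw=[-1,-1,-1,-1,-1,-1,-1])

```text
t: 7.7
ee_pos: [0.4345, 0.3366, 0.0299]
tcp_rot: [-1.545, -2.734, 0.002]
force: [0.5, -0.5, 0.2]
opening: 0.0004
finger_force: 0.0
```

Call:
jog_arm(turn=[[0,0,0],[0,0,0],[0,0,0],[0,0,0],[0,0,0],[0,0,0],[0,0,0],[0,0,0],[0,0,0],[0,0,0],[0,0,0]], linear=[[0,0.02,0],[0,0.02,0],[0,0.004,0],[0,0.004,0],[0,0.004,0],[0,0.004,0],[0,0.004,0],[0,0.004,0],[0,0.004,0],[0,0.004,0],[0,0,0]], jaw=[-1,-1,-1,-1,-1,-1,-1,-1,-1,-1,-1])

```text
t: 8.8
ee_pos: [0.4969, 0.3741, 0.0308]
tcp_rot: [1.546, 2.735, 0.001]
force: [0.1, -0.4, 0.5]
opening: 0.0001
finger_force: 0.0
```

```bash
python3 - <<'E'
from h import *
st()
a=cv2.resize(camera("scene")[170:280,215:345],None,fx=3,fy=3);b=cv2.resize(camera("top")[155:275,200:330],None,fx=3,fy=3)
cv2.imwrite("pics/s4.png",np.hstack([a[:330],b[:330]]))
E
```

```text
t 8.8 tcp [0.4969 0.3741 0.0308] tray [-0.0521  0.0507] yawerr y -0.00011313124925793616 z [ 0.  0. -1.] q [ 0.45  0.56  1.61  0.    0.97 -0.09] F [ 0.1 -0.4  0.5] 0.00010209112967470382
```

View pics/s4.png

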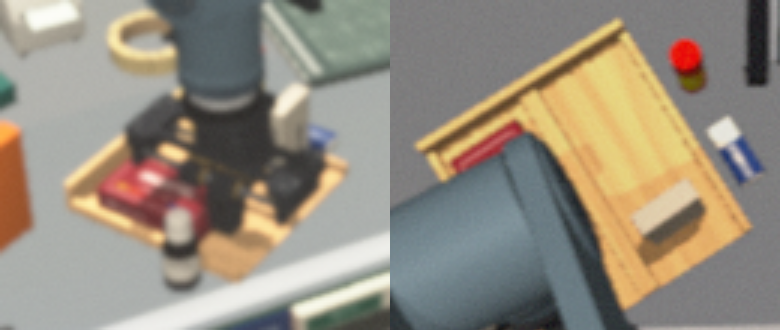

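The box is moving toward the stop with its far edge at crop (453,163)–(522,122). I keep pushing in small steps and watch the force.

Call:
jog_arm(turn=[[0,0,0],[0,0,0],[0,0,0],[0,0,0],[0,0,0]], linear=[[0,0.003,0],[0,0.003,0],[0,0.003,0],[0,0.002,0],[0,0,0]], jaw=[-1,-1,-1,-1,-1])

```text
t: 9.4
ee_pos: [0.5062, 0.3797, 0.0308]
tcp_rot: [1.546, 2.735, 0.001]
force: [0.3, 0.9, 0.3]
opening: 0.0004
finger_force: 0.0
```

Call:
jog_arm(turn=[[0,0,0],[0,0,0]], linear=[[0,0.0015,0],[0,0.0005,0]], jaw=[-1,-1])

```text
t: 9.6
ee_pos: [0.5075, 0.3806, 0.0307]
tcp_rot: [-1.546, -2.735, 0.0]
force: [-0.6, -0.2, 0.8]
opening: 0.0004
finger_force: 0.4
```

```bash
python3 - <<'E'
from h import *
st()
cv2.imwrite("pics/b5.png",camera("top"))
E
```

```text
t 9.6 tcp [0.5075 0.3806 0.0307] tray [-0.0397  0.0507] yawerr y 3.254143426922873e-05 z [-0. -0. -1.] q [ 0.46  0.58  1.57  0.    0.99 -0.09] F [-0.6 -0.2  0.8] 0.00041786375111354916
```

Call:
jog_arm(turn=[[0,0,0],[0,0,0]], linear=[[0,0.0015,0],[0,0,0]], jaw=[-1,-1])

```text
t: 9.85
ee_pos: [0.5089, 0.3814, 0.0307]
tcp_rot: [1.546, 2.735, 0.0]
force: [-0.4, -0.0, -0.8]
opening: 0.0002
finger_force: 0.2
```

Call:
jog_arm(turn=[[0,0,0],[0,0,0]], linear=[[0,0.0015,0],[0,0,0]], jaw=[-1,-1])

```text
t: 10.05
ee_pos: [0.5103, 0.3822, 0.0308]
tcp_rot: [1.546, 2.735, 0.001]
force: [-0.7, -0.5, 0.3]
opening: 0.0002
finger_force: 0.2
```

Call:
jog_arm(turn=[[0,0,0],[0,0,0]], linear=[[0,0.0015,0],[0,0,0]], jaw=[-1,-1])

```text
t: 10.25
ee_pos: [0.5116, 0.383, 0.0307]
tcp_rot: [1.546, 2.735, 0.001]
force: [0.3, 0.2, 0.2]
opening: 0.0002
finger_force: 0.2
```

```bash
python3 - <<'E'
from h import *
st()
a=cv2.resize(camera("scene")[190:260,225:295],None,fx=5.5,fy=5.5,interpolation=2);b=cv2.resize(camera("top")[160:230,200:270],None,fx=5.5,fy=5.5,interpolation=2)
cv2.imwrite("pics/s5.png",np.hstack([a,b]))
E
```

```text
t 10.25 tcp [0.5116 0.383  0.0307] tray [-0.0349  0.0507] yawerr y -4.020160700735076e-05 z [ 0.  0. -1.] q [ 0.46  0.59  1.56  0.    0.99 -0.08] F [0.3 0.2 0.2] 0.00020933956635111895
```

View pics/s5.png

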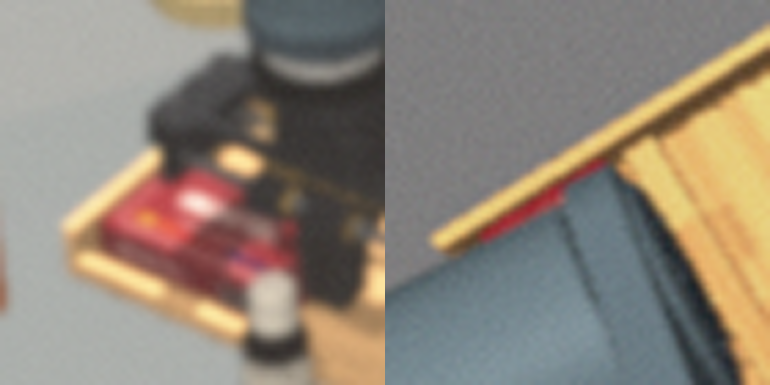

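The far edge is nearly at the stop, with only a sliver left. I continue until the force rises.

Call:
jog_arm(turn=[[0,0,0],[0,0,0]], linear=[[0,0.0015,0],[0,0,0]], jaw=[-1,-1])

```text
t: 10.55
ee_pos: [0.5122, 0.3834, 0.0307]
tcp_rot: [-1.545, -2.734, 0.002]
force: [-3.2, -3.2, 4.0]
opening: 0.0006
finger_force: 2.3
```

Call:
jog_arm(turn=[[0,0,0],[0,0,0]], linear=[[0,0.0015,0],[0,0,0]], jaw=[-1,-1])

```text
t: 10.75
ee_pos: [0.5123, 0.3836, 0.0307]
tcp_rot: [-1.544, -2.733, 0.006]
force: [-8.3, -6.6, 9.2]
opening: 0.0004
finger_force: 5.7
```

Call:
jog_arm(turn=[[0,0,0],[0,0,0]], linear=[[0,0.001,0],[0,0,0]], jaw=[-1,-1])

```text
t: 10.95
ee_pos: [0.5124, 0.3836, 0.0306]
tcp_rot: [-1.543, -2.733, 0.01]
force: [-12.8, -7.7, 12.4]
opening: 0.0007
finger_force: 7.9
```

The force rises and the tool has stalled, so the box is against the stop. I retract and check.

Call:
jog_arm(turn=[[0,0,0],[0,0,0],[0,0,0],[0,0,0],[0,0,0],[0,0,0],[0,0,0],[0,0,0],[0,0,0],[0,0,0],[0,0,0],[0,0,0]], linear=[[0,-0.004,0],[0,-0.01,0],[0,-0.02,0],[0,-0.03,0],[0,-0.03,0],[0,0,-0.03],[0,0,-0.04],[0,0,-0.04],[0,0,-0.04],[0,0,-0.03],[0,-0.02,0],[0,-0.02,0]], jaw=[-1,-1,-1,-1,-1,-1,-1,-1,-1,-1,-1,-1])

```text
t: 12.15
ee_pos: [0.4004, 0.3159, 0.2121]
tcp_rot: [1.545, 2.733, 0.005]
force: [-0.4, -0.6, 0.6]
opening: 0.0006
finger_force: 0.0
```

Call:
jog_arm(turn=[[0,0,0],[0,0,0],[0,0,0],[0,0,0],[0,0,0],[0,0,0],[0,0,0],[0,0,0]], linear=[[-0.04,0,0],[-0.04,0,0],[-0.04,0,0],[-0.04,0,0],[-0.04,0,0],[-0.04,0,0],[-0.04,0,0],[0,0,0]], jaw=[-1,-1,-1,-1,-1,-1,-1,-1])

```text
t: 12.95
ee_pos: [0.5465, 0.072, 0.2109]
tcp_rot: [1.551, 2.729, 0.0]
force: [-0.5, -0.2, 0.1]
opening: 0.0005
finger_force: 0.0
```

```bash
python3 - <<'E'
from h import *
st()
t=camera("top");cv2.imwrite("pics/top6.png",t)
hsv=cv2.cvtColor(t,cv2.COLOR_BGR2HSV);m=(((hsv[...,0]>165)|(hsv[...,0]<6))&(hsv[...,1]>110)).astype(np.uint8)
m[:160]=0;m[275:]=0;m[:,:205]=0;m[:,285:]=0
m=cv2.morphologyEx(m,cv2.MORPH_CLOSE,np.ones((9,9)));c=max(cv2.findContours(m,0,2)[0],key=cv2.contourArea)
for p in cv2.boxPoints(cv2.minAreaRect(c)):print(p,tray(ray("top",*p,.028)).round(4))
a=cv2.resize(camera("scene")[170:280,215:345],None,fx=3,fy=3);b=cv2.resize(t[155:275,200:330],None,fx=3,fy=3)
cv2.imwrite("pics/s6.png",np.hstack([a[:330],b[:330]]))
E
```

```text
t 12.95 tcp [0.5465 0.072  0.2109] tray [-0.1655 -0.2338] yawerr y -0.004576377260733677 z [ 0.003 -0.001 -1.   ] q [-0.08  0.17  1.71 -0.    1.25 -0.62] F [-0.5 -0.2  0.1] 0.0005315865626485143
[216.34117 201.9647 ] [0.1006 0.0825]
[239.05293 187.51176] [0.1014 0.0156]
[264.5412  227.56471] [-0.0197  0.0138]
[241.82942 242.01765] [-0.0199  0.0795]
```

View pics/s6.png

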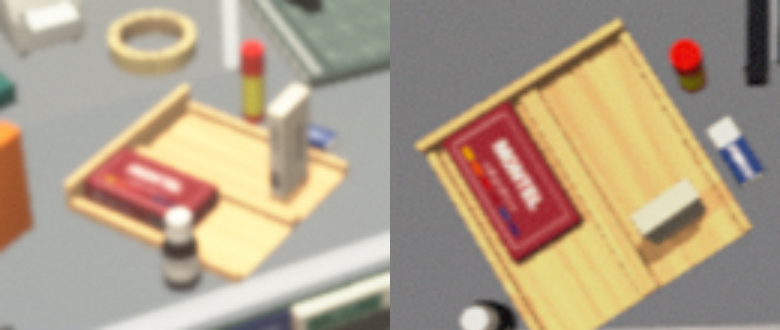

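The red box lies front up and flush with the stop: its far end is at tray x ≈ 100 mm and its middle at y ≈ 48 mm. The cream box is still standing, and the bottle, glue stick and eraser show no change.

```bash
python3 -c "from station import *;print(hand_in())"
```

```text
the job is handed in; nothing more can be done
None
```

I tipped the taller (red) box backward and pushed it home against the back stop, front face up. The smaller box is still standing, and the job was handed in at about 13 s; no verdict was returned.

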